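Put the washed drip-coffee set back together on the brew scale

TASK

Put the washed drip-coffee set back together on the brew scale for the next person, building it up there one piece at a time, from the bottom: stand the red cup (not the blue one) upright in the middle of the scale's platform, set the steel filter squarely on the cup, lower the press all the way down into the filter, and last put the lid fully on the filter. Set every piece down gently, without dropping it, let go of it before fetching the next, and leave the blue cup, milk jug, paper cup and sugar jar where they are.

Things in the scene. Friction and masses are not known exactly. Their poses are not given: they have to be found in the camera images.
- red_cup_mid (a point): Red ceramic cup without a handle, open at the top: 85 mm tall, outside diameter 56 mm at the foot, 64 mm at the rim, wall 5 mm (mouth 54 mm inside), 0.28 kg. Stands upright at the start. The point is on its axis, half-way up (42.5 mm above its foot); z is its axis, up.
- filter_mid (a point): Steel filter, 64 mm tall, 0.14 kg: open chamber (64 mm outside, 57 mm inside, 55 mm deep, floor 9 mm up) on a flange (90 mm wide, 6 to 9 mm up, black tab at one side); the tapered boss under the flange (6 mm deep, 38 to 44 mm wide) drops into the cup's mouth. Starts upright. Point: on its axis, half-way up (32 mm); z up the axis. Seated on the cup: 68.5 mm above the cup's point. Grip the chamber.
- press_mid (a point): Press for the filter: perforated steel disc (48 mm wide, 3 mm thick), thin 7 mm stem, round brass knob on top (14 mm wide, 48 to 68 mm above the underside) to hold it by. 68 mm tall, 0.06 kg. Starts standing on its disc. Point: on its axis, half-way up (34 mm); z up the axis. Home on the filter's floor, its knob stands 13 mm above the filter's rim and this point 11 mm above the filter's point.
- lid_mid (a point): Steel lid, 46 mm tall, 0.08 kg: skirt (9 mm deep, 82 mm outside, inside 76 narrowing to 71 mm) that goes round the filter's rim, shoulder that rests on the rim, hollow crown 42 mm wide (clears the press), round black knob to hold it by (16 mm wide, 30 to 46 mm up). Starts right way up. Point: on its axis, half-way up (23 mm); z up the axis. Fully on: 46 mm above the filter's point.
- scale_pad (a point): Brew scale: flat black slab 140 x 115 mm with a square aluminium platform (106 x 106 mm), a small grey display and two buttons along one short side; it does not move. The point is the centre of the platform's upper face, 20 mm above the counter; z is up, the display is towards its -x.
- blue_cup_mid (a point): Dark blue cup of the same shape and size as the red one, standing on the counter; not part of the job, leave it alone. The point is on its axis, half-way up (42.5 mm above its foot); z is up.
- milk_jug: Matt black milk jug with a bright rim, 72 mm in diameter, 84 mm tall, with a black handle reaching 65 mm from its axis on its +y side; leave it alone. Origin: centre of its underside.
- paper_cup: Red paper coffee cup with a black lid, 82 mm across at the top, 96 mm tall; leave it alone. Origin: centre of its underside.
- sugar_jar: Cream sugar jar with a wooden stopper, 76 mm in diameter, 87 mm tall; leave it alone. Origin: centre of its underside.

How it is judged:
By the outcome, as a careful person would: the job done as asked, in the order asked, and still so for the second after the job is handed in, with the robot touching nothing.
It also fails if it takes over 128 s, if anything falls off the work surface, if the arm or the gripper's body presses on something with over 40 N, if the wrist force passes 120 N, or if a joint passes its speed limit or range.

ROBOT

A 6-joint arm with a two-finger parallel gripper is mounted at the origin on the work surface. World frame = base frame: x ahead of the robot, y to its left, z up, the work surface at z = 0. Lengths are in m, angles in rad, forces in N, time in s.
With the tool pointing down it reaches from about 0.3 to 0.875 m from the base axis. Payload 6.4 kg.
Tool frame: the origin (TCP) lies between the finger pads; the fingertips stand 25 mm ahead of it and the grasp point (between the pads) lies 6 mm ahead of it; z points along the fingers, y is the line along which they close (so a half turn about z gives the same grasp; the last joint's range is limited). The gripper opens to 85 mm and grips with 20 to 120 N. Pads are 22 mm wide; open, the fingers measure 114 mm over their backs; the gripper's body (76 mm by 85 mm) begins 54 mm behind the grasp point. The pads swing forward as they close: fully open they stand 13 mm farther back than shut.
Start: joints at [-1.424, 0.181, 1.607, -0, 1.354, -0.206], TCP at [0.199, -0.54, 0.256] pointing down, gripper open.
Joint ranges: [-2.99, 2.99], [-0.89, 2.07], [0.3, 2.58], [-1.14, 4.28], [0, 2.63], [-3.12, 3.12]. Speed limits (rad/s): [2.57, 2.57, 3.01, 3.14, 3.14, 3.14].

INTERFACE

Orientations are given as a unit quaternion [w, x, y, z].
In Python, from bench import ctrl gives the robot as it stands.
- The arm moves only by the tool servo_tool, never from a script. Its argument "series" is text: rows parted by semicolons, each of 7 numbers parted by spaces: the gripper command: -1 is fully open, 1 is shut, values between are in proportion, then the shift along the tool's x, y, z in m, then the turn, a rotation vector about the tool's x, y, z in degrees. A call has 1 to 12 rows; each row is the pose to reach, as a shift and turn from the pose commanded when the call began, along the tool's axes at that moment; what a row does not reach only later rows make up. A row lasts 1/12 s, in which the tool goes at most 41.7 mm and 7.16 degrees, less where a joint would pass 70% of its speed; a pose out of reach is approached as far as the arm can. A call with a gripper value outside its range is refused whole. The fingers move at their own pace and stop on an object; the grip force is fixed at half the most. Time passes only in rows, so rows that repeat a pose let the fingers close. It gives the time, the measured TCP pose, the force, the opening and the grip force at its end, in the units of the state.
- ctrl.get_obs(): the state, without advancing time (a new reading comes with each control period).
- ctrl.camera(name): name is "scene" or "top" or "wrist"; returns a dict with "img" (420x560x3 uint8, red, green, blue), "z_map" (420x560 float32, m along the optical axis (not along the pixel's ray), 0 where there is no reading), "fovy" (degrees; the focal length in pixels is half the picture's height over the tangent of half this angle, whatever the lens; pixels are square), "cx", "cy" (the principal point, pixels), "k1" (the pictures are not rectified: a ray, as slopes to the right and down, at radius r is drawn at 1 + k1 r^2 times it, then the intrinsics apply), "extrinsics" (4x4, takes a point from camera to world coordinates); the wrist camera has in their place "T_tool_cam" (4x4, takes a point from camera to tool coordinates, whose origin is the TCP and whose axes are the flange's). Camera axes: x right, y down, z forward; pixel columns grow to the right and rows downward; lengths in m; the calibration is good to about 2 mm. A picture is of the moment at which its call begins: read the wrist's pose just before it.
- ctrl.hand_in(): hands the job in; it is judged then, once.
The state is a dict: "time_s": time; "q": joint angles; "dq": joint speeds; "joint_efforts": joint torques, N m; "eef_pos": TCP position; "eef_rot": TCP orientation; "wrist_force": force on the tool from outside, world axes, zero at the start; "torque": the same for the moment, N m; "opening": opening from 0.0 (shut) to 1.0 (fully open); "grasp_force": force on a finger pad.
Only numpy, scipy, OpenCV 4.12 (cv2) and the standard library are available. Lean on these libraries where they do the work, as an engineer would, in place of code of your own. Each camera call takes 0.05 s, during which the arm holds its last target. There are 200 camera calls.

## Working session

There is one attempt and no reset: what is moved stays moved. The work goes in short steps, Python scripts to look and compute and a tool call to move; the robot and the scene stay as the last step left them, time stands still between calls to the robot, and variables do not carry over. Pictures are saved under pics/ and viewed, at most 14 in all, crops included, and the job is handed in when it is done.

Besides the shell and the picture viewer there is one more tool, called after "Request:" as name(argument=value, ...) on one line, values as JSON. servo_tool: Moves the arm, as the interface text tells. Its arguments: {"type":"object","properties":{"series":{"type":"string"}},"required":["series"]}

```bash
ls; mkdir -p pics; cat > h.py <<'E'
import numpy as np, cv2
from bench import ctrl
from scipy.spatial.transform import Rotation as R
def toolT(o):
    T=np.eye(4); q=o["eef_rot"]; T[:3,:3]=R.from_quat([q[1],q[2],q[3],q[0]]).as_matrix(); T[:3,3]=o["eef_pos"]; return T
def shot(name,fn=None):
    o=ctrl.get_obs(); c=ctrl.camera(name)
    c["T"]=c["extrinsics"] if "extrinsics" in c else toolT(o)@np.array(c["T_tool_cam"])
    c["T"]=np.array(c["T"])
    h,w=c["img"].shape[:2]; f=h/2/np.tan(np.radians(c["fovy"])/2)
    c["K"]=np.array([[f,0,c["cx"]],[0,f,c["cy"]],[0,0,1]]); c["D"]=np.array([c["k1"],0,0,0.])
    if fn: cv2.imwrite("pics/"+fn,c["img"][:,:,::-1])
    return c
def cloud(c):
    h,w=c["img"].shape[:2]; u,v=np.meshgrid(np.arange(w),np.arange(h))
    p=cv2.undistortPoints(np.stack([u,v],-1).reshape(-1,1,2).astype(float),c["K"],c["D"]).reshape(h,w,2)
    z=c["z_map"]; P=np.stack([p[...,0]*z,p[...,1]*z,z],-1)
    W=P@c["T"][:3,:3].T+c["T"][:3,3]; W[z==0]=np.nan; return W
def pix2plane(c,u,v,z):
    p=cv2.undistortPoints(np.array([[[u,v]]],float),c["K"],c["D"])[0,0]
    d=c["T"][:3,:3]@[p[0],p[1],1]; o=c["T"][:3,3]; return o+d*(z-o[2])/d[2]
def fitc(xy):
    A=np.c_[2*xy,np.ones(len(xy))]; s=np.linalg.lstsq(A,(xy**2).sum(1),rcond=None)[0]
    return s[:2],np.sqrt(s[2]+s[0]**2+s[1]**2)
E
python3 - <<'E'
from h import *
np.set_printoptions(precision=4,suppress=True)
for n in("scene","top"):
    c=shot(n,n+"0.png"); print(n,c["fovy"],c["cx"],c["cy"],c["k1"]); print(c["T"])
    np.save(n+".npy",cloud(c)); 
print(ctrl.get_obs())
E
```

```text
pics
scene 42.61216812037909 284.25963030623836 211.76734035379943 0.014732875053573308
[[-0.8838  0.3599 -0.299   1.0724]
 [ 0.4678  0.6918 -0.5501  0.9223]
 [ 0.0089 -0.626  -0.7798  1.3915]
 [ 0.      0.      0.      1.    ]]
top 51.001324568987826 278.68054951157507 206.5555865980749 -0.04401422832893928
[[-0.0148 -0.9928  0.1192  0.4281]
 [-0.9999  0.0147 -0.0022  0.0043]
 [ 0.0004 -0.1192 -0.9929  1.077 ]
 [ 0.      0.      0.      1.    ]]
{'time_s': 0.1, 'q': array([-1.4243,  0.1815,  1.6079, -0.    ,  1.3538, -0.2063]), 'dq': array([-0.0007, -0.0007, -0.0026,  0.0001,  0.0011,  0.0011]), 'joint_efforts': array([  0.0003, -44.5875, -35.2238,  -0.0003,   0.0042,   0.    ]), 'eef_pos': array([ 0.1986, -0.5391,  0.2555]), 'eef_rot': array([-0.0008,  0.9845,  0.1755,  0.    ]), 'wrist_force': array([-0.3225, -0.2081, -0.6309]), 'torque': array([ 0.0153,  0.0022, -0.0075]), 'grasp_force': 0.0, 'opening': 1.0021674967824983}
```

View pics/top0.png

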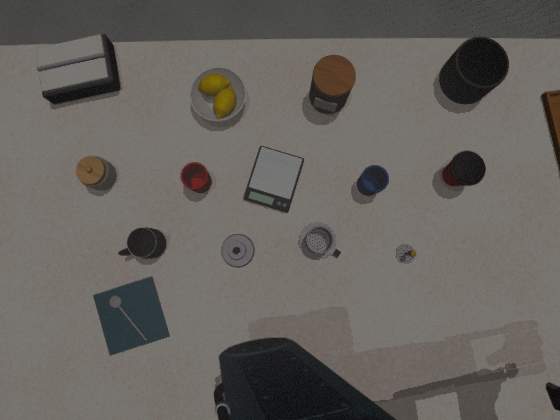

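View pics/scene0.png

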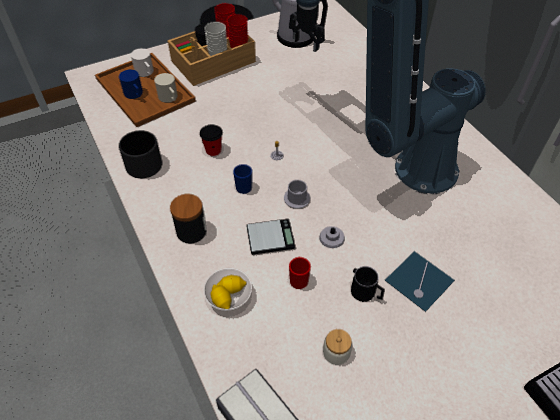

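The top view shows: red cup (196,177), scale (274,180), blue cup (373,180), lid (237,250), filter (319,239) with tab at (337,253), press (405,253). The scene view agrees with this.

```bash
python3 - <<'E'
from h import *
np.set_printoptions(precision=4,suppress=True)
T=np.load("top.npy"); S=np.load("scene.npy")
c=shot("top")
g={n:pix2plane(c,u,v,z)[:2] for n,u,v,z in[("red",196,170,.085),("lid",237,247,.03),("filt",317,236,.064),("press",405,252,.03),("blue",374,173,.085)]}
for n,r,(z0,z1),ro in [("red",.05,(.078,.092),.032),("blue",.05,(.078,.092),.032),("filt",.05,(.057,.071),.032),("lid",.06,(.004,.02),.041),("lid",.06,(.032,.055),.008),("press",.04,(.04,.075),.007)]:
  for nm,W in(("top",T),("scene",S)):
    P=W.reshape(-1,3); d=np.linalg.norm(P[:,:2]-g[n],axis=1)
    P=P[(d<r)&(P[:,2]>z0)&(P[:,2]<z1)]
    if len(P)<4: print(n,nm,len(P)); continue
    cc,rr=cv2.minEnclosingCircle(P[:,:2].astype(np.float32)); f,fr=fitc(P[:,:2])
    print(n,nm,len(P),"guess",g[n],"mec",np.array(cc),rr,"fit",f,fr,"zmax",P[:,2].max())
print("floor",np.nanmedian(T[280:300,200:240,2]),np.nanmedian(S[300:320,300:320,2]))
im=c["img"].astype(int)
# scale platform: bright, z~.02
for nm,W in(("top",T),("scene",S)):
  m=(W[...,2]>.012)&(W[...,2]<.03); gs=pix2plane(c,277,175,.02)
  m&=np.linalg.norm(W[...,:2]-gs[:2],axis=2)<.1
  rect=cv2.minAreaRect(W[m][:,:2].astype(np.float32)); print("slab",nm,rect,np.median(W[m][:,2]))
  if nm=="top":
    m2=m&(im.sum(2)>330); rr=cv2.minAreaRect(W[m2][:,:2].astype(np.float32)); print("plat",rr,m2.sum())
print("tab",pix2plane(c,337,253,.008))
def crop(x0,y0,x1,y1): return cv2.resize(c["img"][y0:y1,x0:x1,::-1],None,fx=4,fy=4,interpolation=cv2.INTER_CUBIC)
cv2.imwrite("pics/crop0.png",crop(240,140,350,265))
E
```

```text
red top 205 guess [0.6345 0.1907] mec [0.6222 0.1963] 0.0323178805410862 fit [0.6224 0.1958] 0.02934185185263832 zmax 0.08939599484807537
red scene 126 guess [0.6345 0.1907] mec [0.6254 0.1959] 0.03340898081660271 fit [0.6251 0.1971] 0.029256702099306215 zmax 0.09000899491617775
blue top 205 guess [ 0.6215 -0.2179] mec [ 0.6105 -0.2196] 0.032392434775829315 fit [ 0.6096 -0.2189] 0.029240233772420632 zmax 0.08971634343051704
blue scene 95 guess [ 0.6215 -0.2179] mec [ 0.6125 -0.2173] 0.03608601167798042 fit [ 0.6126 -0.2173] 0.02944823942642013 zmax 0.09156223320570422
filt top 159 guess [ 0.4802 -0.0851] mec [ 0.4722 -0.0903] 0.032599739730358124 fit [ 0.4724 -0.09  ] 0.030230810929343994 zmax 0.06812181788125371
filt scene 88 guess [ 0.4802 -0.0851] mec [ 0.4764 -0.0895] 0.03371372073888779 fit [ 0.4753 -0.0892] 0.03002837650522882 zmax 0.06993202342900973
lid top 633 guess [0.4587 0.1022] mec [0.4605 0.1011] 0.0594862662255764 fit [0.4544 0.1041] 0.033277029463514164 zmax 0.019777799268206664
lid scene 304 guess [0.4587 0.1022] mec [0.4604 0.1021] 0.05803779512643814 fit [0.4567 0.
[... 400 characters left out ...]
329561293125 fit [ 0.4369 -0.3044] 0.005382678576515615 zmax 0.07252474718465485
press scene 26 guess [ 0.4406 -0.2965] mec [ 0.4403 -0.303 ] 0.00895956251770258 fit [ 0.4401 -0.304 ] 0.005901303087917921 zmax 0.07147649670820244
floor 0.0004234080557986575 -0.0009951595508962408
slab top ((0.6260219812393188, 0.014000460505485535), (0.11503171920776367, 0.1410582959651947), 72.0625228881836) 0.01983566870849285
plat ((0.6395431160926819, 0.009123362600803375), (0.1032385528087616, 0.10389374196529388), 72.0213623046875) 1736
slab scene ((0.6281992197036743, 0.014848984777927399), (0.11941030621528625, 0.1402662992477417), 72.37532043457031) 0.018823595997142784
tab [ 0.4413 -0.1374  0.008 ]
```

View pics/crop0.png

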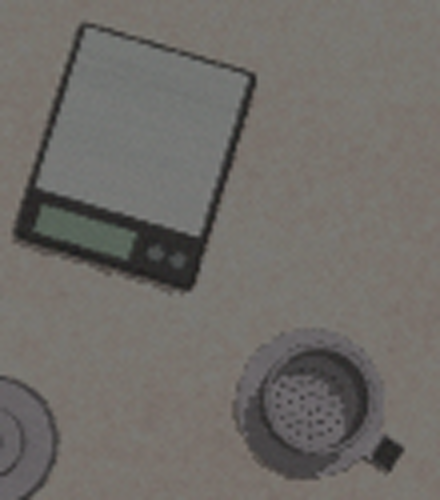

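Request:
servo_tool(series="-1 0.03 -0.025 -0.045 0 0 5; -1 0.065 -0.055 -0.045 0 0 11; -1 0.1 -0.085 -0.045 0 0 17; -1 0.13 -0.11 -0.045 0 0 20.2; -1 0.16 -0.135 -0.045 0 0 20.2; -1 0.19 -0.16 -0.045 0 0 20.2; -1 0.22 -0.186 -0.045 0 0 20.2; -1 0.25 -0.212 -0.045 0 0 20.2; -1 0.28 -0.237 -0.045 0 0 20.2; -1 0.305 -0.258 -0.045 0 0 20.2; -1 0.325 -0.275 -0.045 0 0 20.2; -1 0.325 -0.275 -0.045 0 0 20.2")

```text
time_s: 1.15
eef_pos: [0.4101, -0.165, 0.3012]
eef_rot: [-0.001, 1.0, 0.003, 0.0]
wrist_force: [-1.0, 0.2, -0.6]
opening: 0.997
grasp_force: 0.0
```

Request:
servo_tool(series="-1 0.018 -0.028 0 0 0 0; -1 0.036 -0.056 0 0 0 0; -1 0.055 -0.084 0 0 0 0; -1 0.074 -0.112 0 0 0 0; -1 0.092 -0.14 0 0 0 0; -1 0.11 -0.168 0 0 0 0; -1 0.13 -0.196 0 0 0 0; -1 0.148 -0.224 0 0 0 0; -1 0.166 -0.252 0 0 0 0; -1 0.18 -0.275 0 0 0 0; -1 0.19 -0.295 0 0 0 0; -1 0.19 -0.295 0 0 0 0")

```text
time_s: 2.15
eef_pos: [0.5996, 0.1286, 0.3004]
eef_rot: [-0.001, 1.0, 0.002, -0.0]
wrist_force: [-1.3, 0.3, 0.3]
opening: 1.004
grasp_force: 0.0
```

```bash
python3 - <<'E'
from h import *
np.set_printoptions(precision=4,suppress=True)
c=shot("wrist","w1.png"); o=ctrl.get_obs(); print(o["eef_pos"],o["eef_rot"],c["fovy"],c["k1"]); print(c["T_tool_cam"])
W=cloud(c); P=W.reshape(-1,3)
def ring(g,z0,z1,r):
    d=np.linalg.norm(P[:,:2]-g,axis=1); Q=P[(d<r)&(P[:,2]>z0)&(P[:,2]<z1)]
    print(len(Q),cv2.minEnclosingCircle(Q[:,:2].astype(np.float32)),fitc(Q[:,:2]),Q[:,2].max())
try: ring([.6235,.196],.08,.09,.05)
except Exception as e: print(e)
m=(W[...,2]>.012)&(W[...,2]<.03)&(np.linalg.norm(W[...,:2]-[.627,.0144],axis=2)<.1)
if m.sum():
  print("slab",cv2.minAreaRect(W[m][:,:2].astype(np.float32)))
  m2=m&(c["img"].sum(2)>330);print("plat",cv2.minAreaRect(W[m2][:,:2].astype(np.float32)))
E
```

```text
[0.5989 0.1268 0.3004] [ 0.0001  1.      0.0013 -0.0006] 58.09570684015063 -0.04431302448575199
[[-0.0007 -0.9565 -0.2918  0.075 ]
 [ 1.     -0.0005 -0.0008 -0.0001]
 [ 0.0006 -0.2918  0.9565 -0.1174]
 [ 0.      0.      0.      1.    ]]
1270 ((0.6241546273231506, 0.19452036917209625), 0.03200862184166908) (array([0.6243, 0.1943]), np.float64(0.02900186892065298)) 0.08729740227365723
slab ((0.6273374557495117, 0.012885987758636475), (0.11514610797166824, 0.13987091183662415), 72.17237854003906)
plat ((0.6279787421226501, 0.009999535977840424), (0.11024033278226852, 0.13046221435070038), 72.28520202636719)
```

View pics/w1.png

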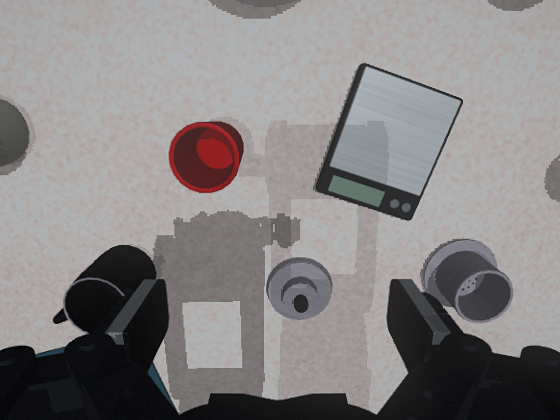

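The wrist view shows the red cup at (206,157) and the platform corners at (366,65), (462,99), (417,195) and (330,168). The cup's rim fits r = 32 mm at z = 0.087, as it should.

Request:
servo_tool(series="-1 0.008 -0.022 0.01 0 0 0; -1 0.016 -0.045 0.03 0 0 0; -1 0.025 -0.068 0.06 0 0 0; -1 0.025 -0.068 0.09 0 0 0; -1 0.025 -0.068 0.12 0 0 0; -1 0.025 -0.068 0.15 0 0 0; -1 0.025 -0.068 0.175 0 0 0; -1 0.025 -0.068 0.2 0 0 0; -1 0.025 -0.068 0.22 0 0 0; -1 0.025 -0.068 0.235 0 0 0; -1 0.025 -0.068 0.242 0 0 0; -1 0.025 -0.068 0.242 0 0 0")

```text
time_s: 3.2
eef_pos: [0.6224, 0.1927, 0.0575]
eef_rot: [0.0, 1.0, -0.0, -0.002]
wrist_force: [0.5, -1.1, -0.8]
opening: 0.998
grasp_force: 0.0
```

Request:
servo_tool(series="-0.7 0 0 0 0 0 0; -0.6 0 0 0 0 0 0; -0.5 0 0 0 0 0 0; -0.4 0 0 0 0 0 0; -0.2 0 0 0 0 0 0; 0 0 0 0 0 0 0; 0 0 0 0 0 0 0; 0 0 0 0 0 0 0")

```text
time_s: 3.87
eef_pos: [0.6249, 0.1942, 0.0619]
eef_rot: [-0.0, 1.0, 0.0, 0.002]
wrist_force: [-1.1, 0.8, 6.2]
opening: 0.726
grasp_force: 64.5
```

Request:
servo_tool(series="0 0 0 -0.005 0 0 0; 0 0 0 -0.015 0 0 0; 0 0 0 -0.03 0 0 0; 0 0 0 -0.05 0 0 0; 0 0.003 0.015 -0.06 0 0 0; 0 0.005 0.04 -0.06 0 0 0; 0 0.007 0.07 -0.06 0 0 0; 0 0.009 0.1 -0.06 0 0 0; 0 0.011 0.13 -0.06 0 0 0; 0 0.013 0.16 -0.06 0 0 0; 0 0.015 0.178 -0.06 0 0 0; 0 0.015 0.185 -0.06 0 0 0")

```text
time_s: 4.87
eef_pos: [0.6393, 0.0047, 0.1206]
eef_rot: [0.001, 1.0, -0.002, 0.001]
wrist_force: [0.3, 1.2, -3.0]
opening: 0.724
grasp_force: 66.1
```

```bash
python3 - <<'E'
from h import *
np.set_printoptions(precision=4,suppress=True)
for i in range(3):
    c=shot("wrist","w2.png"); o=ctrl.get_obs(); print(o["eef_pos"],o["wrist_force"])
W=cloud(c); P=W.reshape(-1,3)
d=np.linalg.norm(P[:,:2]-o["eef_pos"][:2],axis=1)
Q=P[(d<.045)&(P[:,2]>.1)&(P[:,2]<.18)]; print(len(Q),np.percentile(Q[:,2],[5,50,95]),cv2.minEnclosingCircle(Q[:,:2].astype(np.float32)))
m=(W[...,2]>.014)&(W[...,2]<.026)
t=shot("top"); W=cloud(t); s=shot("scene","s2.png")
for n,W in(("top",W),("scene",cloud(s))):
    P=W.reshape(-1,3); d=np.linalg.norm(P[:,:2]-[.639,.0095],axis=1); Q=P[(d<.04)&(P[:,2]>.04)&(P[:,2]<.17)]
    print(n,len(Q),Q.min(0) if len(Q) else 0,Q.max(0) if len(Q) else 0)
E
```

```text
[0.6392 0.0051 0.1204] [ 0.3876 -0.7411 -3.6185]
[0.6389 0.007  0.1201] [ 0.4704  0.0316 -2.4369]
[0.6387 0.0084 0.1199] [ 0.2865 -0.0004 -3.6404]
40994 [0.1063 0.1413 0.1764] ((0.6386324167251587, 0.008403757587075233), 0.04508376494050026)
top 286 [ 0.6046 -0.0299  0.058 ] [0.6388 0.0474 0.1696]
scene 358 [ 0.6063 -0.029   0.0561] [0.6704 0.049  0.17  ]
```

View pics/w2.png

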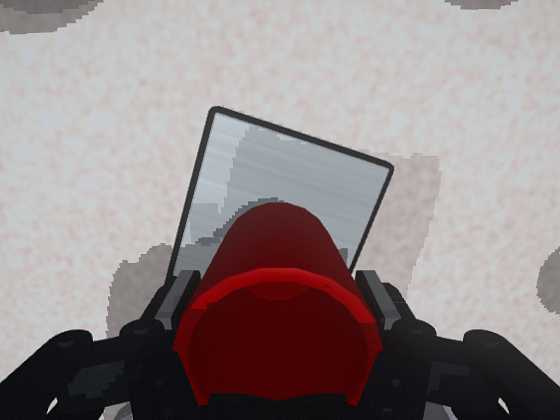

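The wrist view shows the cup held level and centred between the pads, over the platform. I'll lower it.

Request:
servo_tool(series="0 0 0 0.008 0 0 0; 0 0 0 0.018 0 0 0; 0 0 0 0.026 0 0 0; 0 0 0 0.031 0 0 0; 0 0 0 0.034 0 0 0; 0 0 0 0.036 0 0 0; 0 0 0 0.0375 0 0 0; 0 0 0 0.0375 0 0 0; 0 0 0 0.0375 0 0 0")

```text
time_s: 5.87
eef_pos: [0.639, 0.0087, 0.0821]
eef_rot: [0.0, 1.0, 0.0, 0.001]
wrist_force: [0.3, 0.3, -3.9]
opening: 0.73
grasp_force: 66.1
```

Request:
servo_tool(series="0 0 0 0.0005 0 0 0; 0 0 0 0.001 0 0 0; 0 0 0 0.0015 0 0 0; 0 0 0 0.002 0 0 0; 0 0 0 0.0025 0 0 0; 0 0 0 0.0025 0 0 0")

```text
time_s: 6.37
eef_pos: [0.6396, 0.0087, 0.0819]
eef_rot: [0.0, 1.0, 0.0, 0.001]
wrist_force: [-6.2, 0.9, 12.9]
opening: 0.724
grasp_force: 66.5
```

Request:
servo_tool(series="0 0 0 -0.0005 0 0 0; -0.2 0 0 -0.001 0 0 0; -0.4 0 0 -0.001 0 0 0; -0.5 0 0 -0.001 0 0 0; -0.6 0 0 -0.001 0 0 0; -0.8 0 0 -0.001 0 0 0; -1 0 0 -0.001 0 0 0; -1 0 0 -0.001 0 0 0; -1 0 0 -0.001 0 0 0")

```text
time_s: 7.12
eef_pos: [0.6386, 0.0088, 0.0802]
eef_rot: [-0.0, 1.0, 0.0, -0.0]
wrist_force: [0.3, -0.9, -0.6]
opening: 0.997
grasp_force: 0.0
```

Request:
servo_tool(series="-1 0 0 -0.01 0 0 0; -1 0 0 -0.03 0 0 0; -1 0 0 -0.06 0 0 0; -1 0 0 -0.095 0 0 0; -1 0 0 -0.13 0 0 0; -1 -0.02 0.01 -0.17 0 0 0; -1 -0.05 0.03 -0.2 0 0 0; -1 -0.08 0.05 -0.22 0 0 0; -1 -0.11 0.07 -0.22 0 0 0; -1 -0.14 0.09 -0.22 0 0 0; -1 -0.16 0.1 -0.22 0 0 0; -1 -0.16 0.1 -0.22 0 0 0")

```text
time_s: 8.12
eef_pos: [0.4758, -0.0927, 0.3015]
eef_rot: [0.001, 1.0, -0.001, 0.0]
wrist_force: [0.0, 0.4, -0.5]
opening: 1.001
grasp_force: 0.0
```

```bash
python3 - <<'E'
from h import *
np.set_printoptions(precision=4,suppress=True)
for i in range(4): c=shot("wrist","w3.png"); o=ctrl.get_obs()
print(o["eef_pos"],o["eef_rot"])
W=cloud(c); P=W.reshape(-1,3)
def ring(n,g,z0,z1,r):
    d=np.linalg.norm(P[:,:2]-g,axis=1); Q=P[(d<r)&(P[:,2]>z0)&(P[:,2]<z1)]
    if len(Q)>4: print(n,len(Q),cv2.minEnclosingCircle(Q[:,:2].astype(np.float32)),fitc(Q[:,:2]),Q[:,2].max())
ring("cup",[.639,.0095],.099,.112,.05); ring("filt",[.474,-.09],.058,.07,.045)
ring("lid",[.457,.104],.008,.014,.05); ring("lidk",[.457,.104],.036,.05,.02)
m=(W[...,2]>.012)&(W[...,2]<.03)&(np.linalg.norm(W[...,:2]-[.627,.0144],axis=2)<.1)
print("slab",cv2.minAreaRect(W[m][:,:2].astype(np.float32)))
E
```

```text
[ 0.4793 -0.091   0.3009] [0.0001 1.     0.0002 0.0006]
cup 718 ((0.627107560634613, 0.00860600732266903), 0.02937529794871807) (array([0.6368, 0.008 ]), np.float64(0.028234176816382548)) 0.10696041781191884
filt 886 ((0.4744168519973755, -0.09160725027322769), 0.032566048204898834) (array([ 0.475 , -0.0917]), np.float64(0.03011008863890309)) 0.06616908517817005
lid 2125 ((0.453448086977005, 0.10187340527772903), 0.03905285522341728) (array([0.4534, 0.1027]), np.float64(0.03177777246708037)) 0.013985871553842344
lidk 240 ((0.4540484845638275, 0.10170288383960724), 0.00818528514355421) (array([0.4543, 0.1014]), np.float64(0.006012463417931089)) 0.0496148094585962
slab ((0.6124366521835327, 0.01656818389892578), (0.11526808887720108, 0.10972565412521362), 72.36917114257812)
```

View pics/w3.png

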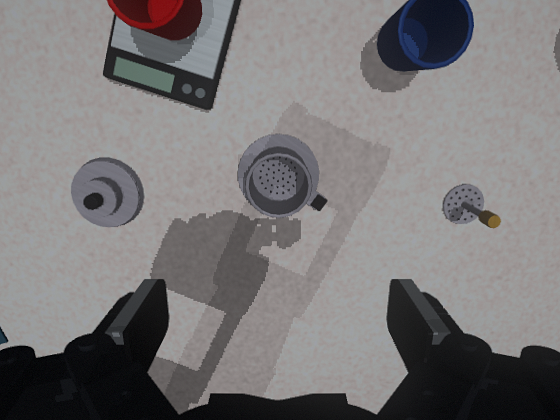

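The cup stands upright on the platform. The filter is at (279,186) with its tab at (319,201), and the chamber fits at (0.475, -0.092). I'll grip the filter.

Request:
servo_tool(series="-1 -0.004 0.001 0.015 0 0 0; -1 -0.0045 0.001 0.04 0 0 0; -1 -0.0045 0.001 0.07 0 0 0; -1 -0.0045 0.001 0.1 0 0 0; -1 -0.0045 0.001 0.13 0 0 0; -1 -0.0045 0.001 0.16 0 0 0; -1 -0.0045 0.001 0.19 0 0 0; -1 -0.0045 0.001 0.215 0 0 0; -1 -0.0045 0.001 0.235 0 0 0; -1 -0.0045 0.001 0.246 0 0 0; -1 -0.0045 0.001 0.251 0 0 0; -1 -0.0045 0.001 0.251 0 0 0")

```text
time_s: 9.32
eef_pos: [0.4741, -0.0916, 0.0484]
eef_rot: [-0.0, 1.0, 0.001, -0.001]
wrist_force: [-0.1, -1.1, 0.8]
opening: 0.999
grasp_force: 0.0
```

Request:
servo_tool(series="-0.7 0 0 0 0 0 0; -0.6 0 0 0 0 0 0; -0.5 0 0 0 0 0 0; -0.4 0 0 0 0 0 0; -0.2 0 0 0 0 0 0; 0 0 0 0 0 0 0; 0 0 0 0 0 0 0; 0 0 0 0 0 0 0; 0 0 0 0 0 0 0")

```text
time_s: 10.07
eef_pos: [0.4755, -0.0927, 0.051]
eef_rot: [0.001, 1.0, 0.0, 0.002]
wrist_force: [0.7, 1.1, 5.7]
opening: 0.722
grasp_force: 65.9
```

Request:
servo_tool(series="0 0 0 -0.005 0 0 0; 0 0 0 -0.02 0 0 0; 0 0 0 -0.045 0 0 0; 0 0 0 -0.075 0 0 0; 0 0.005 -0.01 -0.105 0 0 0; 0 0.015 -0.025 -0.13 0 0 0; 0 0.027 -0.045 -0.145 0 0 0; 0 0.04 -0.065 -0.15 0 0 0; 0 0.055 -0.085 -0.15 0 0 0; 0 0.065 -0.097 -0.15 0 0 0; 0 0.07 -0.1 -0.15 0 0 0; 0 0.07 -0.1 -0.15 0 0 0")

```text
time_s: 11.07
eef_pos: [0.5445, 0.0084, 0.1995]
eef_rot: [0.0, 1.0, 0.001, 0.0]
wrist_force: [-0.2, -0.4, -1.6]
opening: 0.723
grasp_force: 65.7
```

```bash
python3 - <<'E'
from h import *
np.set_printoptions(precision=4,suppress=True)
for i in range(4): c=shot("wrist","w4.png"); o=ctrl.get_obs()
print(o["eef_pos"],o["eef_rot"],o["wrist_force"])
W=cloud(c); P=W.reshape(-1,3)
for n,g,z0,z1,r in[("cup",[.639,.0095],.099,.112,.045)]:
    d=np.linalg.norm(P[:,:2]-g,axis=1); Q=P[(d<r)&(P[:,2]>z0)&(P[:,2]<z1)]
    print(n,len(Q),cv2.minEnclosingCircle(Q[:,:2].astype(np.float32)),fitc(Q[:,:2]),Q[:,2].max())
Q=c["z_map"]; print(np.nanmin(W[...,2]))
E
```

```text
[0.5434 0.007  0.1991] [ 0.0001  1.     -0.0004 -0.0004] [-0.0205  1.06   -2.0634]
cup 3633 ((0.6384616494178772, 0.009003080427646637), 0.03199046477675438) (array([0.6381, 0.009 ]), np.float64(0.028817598239658068)) 0.10742970620795508
-0.0031324087686950275
```

View pics/w4.png

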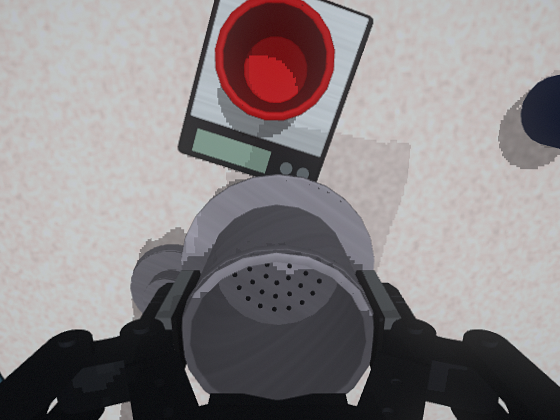

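The wrist view shows the filter held level. The cup's rim, centred at (275,57), fits (0.6384, 0.009). I'll move over the cup and lower.

Request:
servo_tool(series="0 0.01 0 0 0 0 0; 0 0.03 -0.001 0 0 0 0; 0 0.055 -0.001 0 0 0 0; 0 0.078 -0.001 0 0 0 0; 0 0.09 -0.001 0 0 0 0; 0 0.0945 -0.001 0 0 0 0; 0 0.0945 -0.001 0.01 0 0 0; 0 0.0945 -0.001 0.022 0 0 0; 0 0.0945 -0.001 0.033 0 0 0; 0 0.0945 -0.001 0.04 0 0 0; 0 0.0945 -0.001 0.043 0 0 0; 0 0.0945 -0.001 0.043 0 0 0")

```text
time_s: 12.27
eef_pos: [0.6374, 0.009, 0.1546]
eef_rot: [-0.0, 1.0, 0.0, -0.001]
wrist_force: [-0.1, 0.3, -1.7]
opening: 0.722
grasp_force: 65.7
```

Request:
servo_tool(series="0 0 0 0.001 0 0 0; 0 0 0 0.002 0 0 0; 0 0 0 0.003 0 0 0; 0 0 0 0.004 0 0 0; 0 0 0 0.005 0 0 0; 0 0 0 0.006 0 0 0; 0 0 0 0.006 0 0 0; 0 0 0 0.006 0 0 0")

```text
time_s: 12.93
eef_pos: [0.6386, 0.0088, 0.1503]
eef_rot: [0.0, 1.0, 0.0, 0.0]
wrist_force: [0.5, 1.2, -1.9]
opening: 0.725
grasp_force: 65.7
```

Request:
servo_tool(series="0 0 0 0.0005 0 0 0; 0 0 0 0.001 0 0 0; 0 0 0 0.0015 0 0 0; 0 0 0 0.002 0 0 0; 0 0 0 0.002 0 0 0")

```text
time_s: 13.35
eef_pos: [0.6392, 0.0088, 0.1503]
eef_rot: [0.0, 1.0, 0.0, 0.001]
wrist_force: [-3.3, 0.8, 9.2]
opening: 0.724
grasp_force: 66.9
```

Contact came at the expected depth of about 51 mm. I'll release and go to view the press.

Request:
servo_tool(series="0 0 0 -0.0004 0 0 0; -0.2 0 0 -0.0008 0 0 0; -0.4 0 0 -0.0008 0 0 0; -0.5 0 0 -0.0008 0 0 0; -0.6 0 0 -0.0008 0 0 0; -0.8 0 0 -0.0008 0 0 0; -1 0 0 -0.0008 0 0 0; -1 0 0 -0.0008 0 0 0; -1 0 0 -0.0008 0 0 0")

```text
time_s: 14.1
eef_pos: [0.6385, 0.0088, 0.1488]
eef_rot: [-0.0, 1.0, 0.0, -0.0]
wrist_force: [0.8, -0.5, -0.8]
opening: 1.0
grasp_force: 0.0
```

Request:
servo_tool(series="-1 0 0 -0.01 0 0 0; -1 0 0 -0.03 0 0 0; -1 0 0 -0.06 0 0 0; -1 0 0 -0.095 0 0 0; -1 0 0 -0.13 0 0 0; -1 -0.02 0.01 -0.15 0 0 0; -1 -0.045 0.03 -0.15 0 0 0; -1 -0.07 0.06 -0.15 0 0 0; -1 -0.09 0.085 -0.15 0 0 0; -1 -0.11 0.105 -0.15 0 0 0; -1 -0.12 0.115 -0.15 0 0 0; -1 -0.12 0.115 -0.15 0 0 0")

```text
time_s: 15.1
eef_pos: [0.5171, -0.1082, 0.3002]
eef_rot: [0.001, 1.0, -0.001, 0.0]
wrist_force: [0.6, 0.1, -1.0]
opening: 0.999
grasp_force: 0.0
```

```bash
cat > m.py <<'E'
from h import *
import sys
np.set_printoptions(precision=4,suppress=True)
def meas(fn,items):
    A=[]
    for i in range(4): c=shot("wrist",fn); o=ctrl.get_obs(); A.append(o["eef_pos"])
    print("tcp",np.mean(A[1:],0),o["eef_rot"],o["wrist_force"])
    W=cloud(c); P=W.reshape(-1,3)
    for n,g,z0,z1,r in items:
        d=np.linalg.norm(P[:,:2]-g,axis=1); Q=P[(d<r)&(P[:,2]>z0)&(P[:,2]<z1)]
        if len(Q)>4: print(n,len(Q),cv2.minEnclosingCircle(Q[:,:2].astype(np.float32)),fitc(Q[:,:2]),Q.mean(0),Q[:,2].max())
        else: print(n,len(Q))
    return c,W
E
python3 - <<'E'
from m import *
c,W=meas("w5.png",[("filt",[.6385,.009],.157,.172,.045),("flange",[.6385,.009],.104,.114,.06),("press",[.438,-.304],.05,.075,.03),("disc",[.438,-.304],.001,.007,.026)])
E
```

```text
tcp [ 0.5191 -0.1061  0.2998] [-0.      1.      0.0004  0.0004] [-0.0067  0.3242 -0.774 ]
filt 1796 ((0.6378105282783508, 0.008641368709504604), 0.03259327635169029) (array([0.6376, 0.008 ]), np.float64(0.029962770222862114)) [0.6284 0.0092 0.1618] 0.1655331844501639
flange 6343 ((0.6266804337501526, 2.120653516612947e-05), 0.047091107815504074) (array([ 0.63 , -0.001]), np.float64(0.031065580644259332)) [0.6314 0.0015 0.1083] 0.11399103672187516
press 254 ((0.43909433484077454, -0.3054834008216858), 0.006917116232216358) (array([ 0.4398, -0.3047]), np.float64(0.005298603785682478)) [ 0.4408 -0.3033  0.063 ] 0.06956094742323649
disc 1078 ((0.43784192204475403, -0.30398276448249817), 0.025926783680915833) (array([ 0.4393, -0.3052]), np.float64(0.017335524384369933)) [ 0.4404 -0.3041  0.0028] 0.006664799192392545
```

View pics/w5.png

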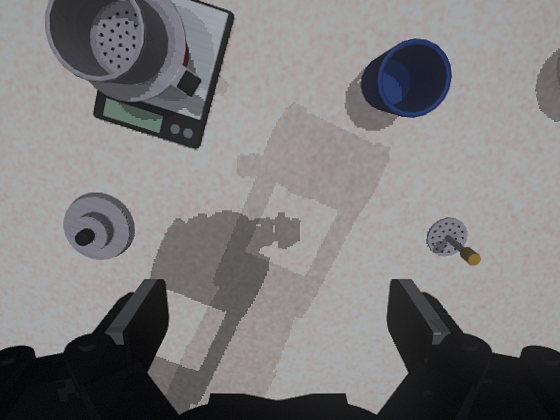

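The filter is seated (rim at z = 0.162, level). The press knob is at (474,258), which fits (0.439, -0.305).

Request:
servo_tool(series="0 -0.01 0.025 0 0 0 0; 0.2 -0.022 0.055 0 0 0 0; 0.2 -0.034 0.085 0 0 0 0; 0.2 -0.046 0.115 0.02 0 0 0; 0.2 -0.058 0.145 0.05 0 0 0; 0.2 -0.068 0.17 0.08 0 0 0; 0.2 -0.076 0.19 0.11 0 0 0; 0.2 -0.08 0.199 0.14 0 0 0; 0.2 -0.08 0.199 0.155 0 0 0; 0.2 -0.08 0.199 0.16 0 0 0; 0.2 -0.08 0.199 0.16 0 0 0; 0.2 -0.08 0.199 0.16 0 0 0")

```text
time_s: 16.3
eef_pos: [0.4398, -0.305, 0.1398]
eef_rot: [0.0, 1.0, 0.001, 0.0]
wrist_force: [-0.3, -1.0, 0.6]
opening: 0.402
grasp_force: 0.0
```

```bash
python3 - <<'E'
from m import *
c,W=meas("w6.png",[("press",[.439,-.305],.05,.075,.025)])
E
```

```text
tcp [ 0.4399 -0.3055  0.1408] [0.0011 1.     0.0006 0.001 ] [ 0.4796  0.6824 -0.2356]
press 688 ((0.4397450089454651, -0.3059435486793518), 0.006969806272536516) (array([ 0.4407, -0.3059]), np.float64(0.005235968046609828)) [ 0.4417 -0.3059  0.0648] 0.06958950959169957
```

View pics/w6.png

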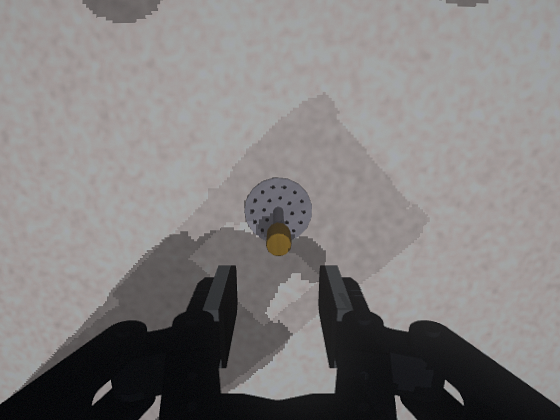

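The knob at (279,244) is centred between the open pads (x 236 to 320). I'll lower and close.

Request:
servo_tool(series="0.2 0 0 0.012 0 0 0; 0.2 0 0 0.03 0 0 0; 0.2 0 0 0.048 0 0 0; 0.2 0 0 0.062 0 0 0; 0.2 0 0 0.07 0 0 0; 0.2 0 0 0.073 0 0 0; 0.3 0 0 0.073 0 0 0; 0.4 0 0 0.073 0 0 0; 0.5 0 0 0.073 0 0 0; 0.6 0 0 0.073 0 0 0; 0.75 0 0 0.073 0 0 0; 0.9 0 0 0.073 0 0 0")

```text
time_s: 17.5
eef_pos: [0.4392, -0.3059, 0.0671]
eef_rot: [0.001, 1.0, 0.0, 0.001]
wrist_force: [-0.1, -0.4, 3.6]
opening: 0.14
grasp_force: 58.4
```

Request:
servo_tool(series="1 0 0 0 0 0 0; 1 0 0 0 0 0 0; 1 0 0 0 0 0 0; 1 0 0 0 0 0 0; 1 0 0 -0.005 0 0 0; 1 0 0 -0.015 0 0 0; 1 0 0 -0.035 0 0 0; 1 0 0 -0.06 0 0 0; 1 0 0 -0.09 0 0 0; 1 0 0 -0.12 0 0 0; 1 0 0 -0.15 0 0 0; 1 0 0 -0.175 0 0 0")

```text
time_s: 18.5
eef_pos: [0.4388, -0.3051, 0.244]
eef_rot: [0.001, 1.0, 0.0, 0.001]
wrist_force: [0.5, 0.0, -1.1]
opening: 0.139
grasp_force: 58.5
```

Request:
servo_tool(series="1 0.005 -0.015 -0.01 0 0 0; 1 0.014 -0.04 -0.025 0 0 0; 1 0.024 -0.07 -0.035 0 0 0; 1 0.035 -0.1 -0.035 0 0 0; 1 0.046 -0.13 -0.035 0 0 0; 1 0.057 -0.16 -0.035 0 0 0; 1 0.068 -0.19 -0.035 0 0 0; 1 0.079 -0.22 -0.035 0 0 0; 1 0.09 -0.25 -0.035 0 0 0; 1 0.1 -0.28 -0.035 0 0 0; 1 0.107 -0.303 -0.035 0 0 0; 1 0.11 -0.314 -0.035 0 0 0")

```text
time_s: 19.5
eef_pos: [0.5487, 0.0118, 0.2765]
eef_rot: [-0.0, 1.0, 0.001, 0.0]
wrist_force: [-0.3, -0.6, -0.8]
opening: 0.14
grasp_force: 58.5
```

```bash
python3 - <<'E'
from m import *
c,W=meas("w7.png",[("filt",[.638,.009],.157,.17,.04)])
P=W.reshape(-1,3)
Q=P[(np.linalg.norm(P[:,:2]-[.549,.009],axis=1)<.04)&(P[:,2]>.198)&(P[:,2]<.222)]
print("disc",len(Q),Q.min(0),Q.max(0),np.median(Q,0))
E
```

```text
tcp [0.5484 0.0093 0.2763] [ 0.0003  1.      0.0003 -0.0002] [ 0.8784 -0.2411 -0.3543]
filt 2512 ((0.6381230354309082, 0.008955582045018673), 0.032741729170084) (array([0.6377, 0.009 ]), np.float64(0.030014683574473202)) [0.6402 0.0095 0.1623] 0.16539219983056924
disc 4769 [ 0.5291 -0.0144  0.2088] [0.5727 0.033  0.2219] [0.5542 0.0091 0.2121]
```

View pics/w7.png

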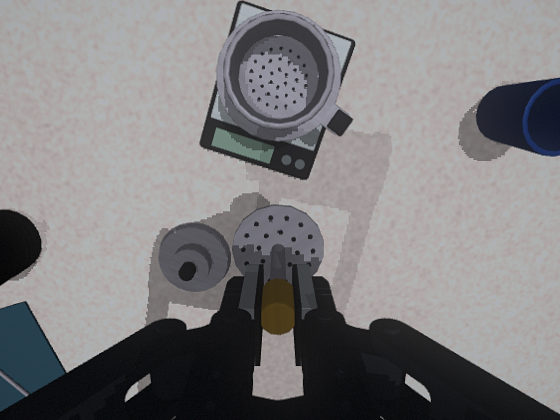

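The press hangs straight, with its disc centred under the tool. The filter's rim is centred at (279,75), which fits (0.638, 0.009). I'll move over it and lower to just short of the floor.

Request:
servo_tool(series="1 0.012 0 0 0 0 0; 1 0.035 0 0 0 0 0; 1 0.06 0 0 0 0 0; 1 0.08 0 0 0 0 0; 1 0.0895 0 0 0 0 0; 1 0.0895 0 0 0 0 0; 1 0.0895 0 0 0 0 0; 1 0.0895 0 0.01 0 0 0; 1 0.0895 0 0.02 0 0 0; 1 0.0895 0 0.03 0 0 0; 1 0.0895 0 0.036 0 0 0; 1 0.0895 0 0.036 0 0 0")

```text
time_s: 20.7
eef_pos: [0.6365, 0.0091, 0.2373]
eef_rot: [-0.0, 1.0, 0.0, -0.002]
wrist_force: [0.9, -0.7, -1.0]
opening: 0.135
grasp_force: 58.5
```

Request:
servo_tool(series="1 0 0 0.005 0 0 0; 1 0 0 0.013 0 0 0; 1 0 0 0.022 0 0 0; 1 0 0 0.031 0 0 0; 1 0 0 0.04 0 0 0; 1 0 0 0.047 0 0 0; 1 0 0 0.053 0 0 0; 1 0 0 0.057 0 0 0; 1 0 0 0.059 0 0 0; 1 0 0 0.06 0 0 0; 1 0 0 0.06 0 0 0")

```text
time_s: 21.62
eef_pos: [0.6382, 0.0088, 0.1801]
eef_rot: [0.0, 1.0, 0.0, 0.0]
wrist_force: [-0.2, 0.2, -0.7]
opening: 0.138
grasp_force: 58.5
```

Now the last ~5 mm, in small steps.

Request:
servo_tool(series="1 0 0 0.0007 0 0 0; 1 0 0 0.0014 0 0 0; 1 0 0 0.0021 0 0 0; 1 0 0 0.0028 0 0 0; 1 0 0 0.0035 0 0 0; 1 0 0 0.0035 0 0 0")

```text
time_s: 22.12
eef_pos: [0.638, 0.0088, 0.1765]
eef_rot: [-0.0, 1.0, 0.0, -0.0]
wrist_force: [-0.1, 0.3, -0.9]
opening: 0.142
grasp_force: 58.5
```

Request:
servo_tool(series="1 0 0 0.0005 0 0 0; 1 0 0 0.001 0 0 0; 1 0 0 0.0015 0 0 0; 1 0 0 0.0015 0 0 0")

```text
time_s: 22.45
eef_pos: [0.6382, 0.0088, 0.1753]
eef_rot: [-0.0, 1.0, 0.0, 0.0]
wrist_force: [-0.0, -0.1, 0.6]
opening: 0.142
grasp_force: 58.8
```

Request:
servo_tool(series="1 0 0 0.0004 0 0 0; 1 0 0 0.0008 0 0 0; 1 0 0 0.0008 0 0 0")

```text
time_s: 22.7
eef_pos: [0.6385, 0.0088, 0.1752]
eef_rot: [0.0, 1.0, 0.0, 0.001]
wrist_force: [-1.8, -0.6, 4.6]
opening: 0.14
grasp_force: 59.1
```

Request:
servo_tool(series="0.8 0 0 -0.0006 0 0 0; 0.7 0 0 -0.0006 0 0 0; 0.6 0 0 -0.0006 0 0 0; 0.6 0 0 -0.0006 0 0 0; 0.6 0 0 -0.0006 0 0 0; 0.6 0 0 -0.0006 0 0 0")

```text
time_s: 23.2
eef_pos: [0.638, 0.0088, 0.1746]
eef_rot: [-0.0, 1.0, 0.0, -0.0]
wrist_force: [0.3, -0.6, 1.1]
opening: 0.203
grasp_force: 0.0
```

Request:
servo_tool(series="0.6 0 0 -0.004 0 0 0; 0.6 0 0 -0.01 0 0 0; 0.6 0 0 -0.02 0 0 0; 0.6 0 0 -0.035 0 0 0; 0.6 0 0 -0.06 0 0 0; 0.6 0 0 -0.09 0 0 0; 0.6 -0.02 -0.01 -0.12 0 0 0; 0.6 -0.05 -0.03 -0.12 0 0 0; 0.6 -0.08 -0.05 -0.12 0 0 0; 0.6 -0.105 -0.07 -0.12 0 0 0; 0.6 -0.12 -0.08 -0.12 0 0 0; 0.6 -0.12 -0.08 -0.12 0 0 0")

```text
time_s: 24.2
eef_pos: [0.5158, 0.091, 0.2965]
eef_rot: [-0.0, 1.0, 0.001, 0.001]
wrist_force: [0.8, -0.2, -0.7]
opening: 0.197
grasp_force: 0.0
```

```bash
python3 - <<'E'
from m import *
c,W=meas("w8.png",[("filt",[.638,.009],.157,.169,.04),("pressknob",[.638,.009],.1705,.19,.025),("lidk",[.454,.1015],.036,.055,.02),("lidskirt",[.454,.1015],.004,.014,.05)])
E
```

```text
tcp [0.5187 0.0887 0.2961] [ 0.0002  1.     -0.0001  0.0008] [ 1.449  -0.215  -0.2535]
filt 1819 ((0.6371480226516724, 0.0092058926820755), 0.032712750136852264) (array([0.6356, 0.0094]), np.float64(0.028107054385541643)) [0.6271 0.0095 0.1621] 0.16899728386808247
pressknob 520 ((0.6383873820304871, 0.008965754881501198), 0.0071558523923158646) (array([0.6382, 0.0094]), np.float64(0.004992398148163633)) [0.6381 0.0096 0.1754] 0.1777406752977594
lidk 204 ((0.4540349841117859, 0.10247744619846344), 0.007961198687553406) (array([0.4546, 0.1025]), np.float64(0.005801899977942852)) [0.4552 0.1024 0.0452] 0.04830871738642051
lidskirt 2339 ((0.4546089470386505, 0.10226273536682129), 0.03999438136816025) (array([0.4541, 0.1026]), np.float64(0.03210382214311068)) [0.4596 0.1021 0.012 ] 0.013993383101107093
```

View pics/w8.png

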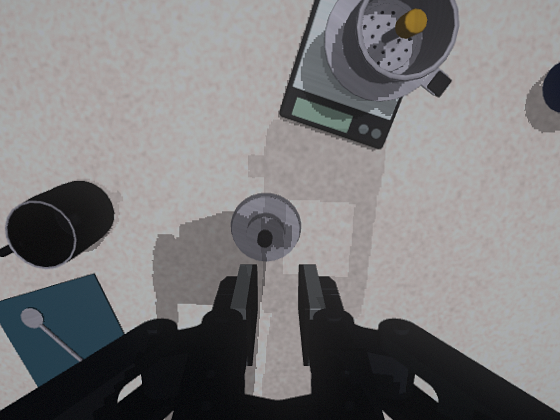

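The press is home: its knob top is at z ≈ 0.176, 13 mm above the rim. The lid's knob is at (265,239), which fits (0.454, 0.1024). I'll go down so the fingertips stay above the lid's crown.

Request:
servo_tool(series="0.35 -0.015 -0.004 0.01 0 0 0; 0.35 -0.035 -0.008 0.03 0 0 0; 0.35 -0.055 -0.012 0.06 0 0 0; 0.35 -0.0645 -0.0135 0.09 0 0 0; 0.35 -0.0645 -0.0135 0.12 0 0 0; 0.35 -0.0645 -0.0135 0.15 0 0 0; 0.35 -0.0645 -0.0135 0.18 0 0 0; 0.35 -0.0645 -0.0135 0.2 0 0 0; 0.35 -0.0645 -0.0135 0.215 0 0 0; 0.35 -0.0645 -0.0135 0.222 0 0 0; 0.35 -0.0645 -0.0135 0.222 0 0 0; 0.35 -0.0645 -0.0135 0.222 0 0 0")

```text
time_s: 25.4
eef_pos: [0.4543, 0.1019, 0.0731]
eef_rot: [-0.0, 1.0, -0.0, -0.0]
wrist_force: [0.2, 0.9, 0.6]
opening: 0.329
grasp_force: 0.0
```

```bash
python3 - <<'E'
from m import *
c,W=meas("w9.png",[("lidk",[.454,.1024],.038,.055,.014)])
E
```

```text
tcp [0.4548 0.1021 0.0741] [0.     1.     0.0001 0.0012] [ 0.1196  0.7794 -1.9599]
lidk 1181 ((0.4546412229537964, 0.10243333876132965), 0.014067935757339) (array([0.4546, 0.1026]), np.float64(0.005974618653984378)) [0.4553 0.1025 0.0455] 0.05478427813243436
```

View pics/w9.png

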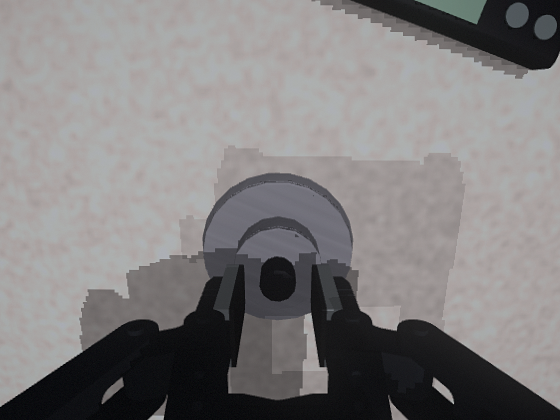

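The knob at (277,279) is centred between the pads. I'll lower another 15.5 mm and close.

Request:
servo_tool(series="0.35 0 0 0.004 0 0 0; 0.35 0 0 0.009 0 0 0; 0.35 0 0 0.013 0 0 0; 0.35 0 0 0.0155 0 0 0; 0.35 0 0 0.0155 0 0 0; 0.45 0 0 0.0155 0 0 0; 0.55 0 0 0.0155 0 0 0; 0.65 0 0 0.0155 0 0 0; 0.8 0 0 0.0155 0 0 0; 1 0 0 0.0155 0 0 0; 1 0 0 0.0155 0 0 0; 1 0 0 0.0155 0 0 0")

```text
time_s: 26.6
eef_pos: [0.4537, 0.1023, 0.0576]
eef_rot: [0.0, 1.0, 0.0, 0.0]
wrist_force: [-1.1, -0.5, 4.8]
opening: 0.154
grasp_force: 58.5
```

Request:
servo_tool(series="1 0 0 0 0 0 0; 1 0 0 0 0 0 0; 1 0 0 -0.005 0 0 0; 1 0 0 -0.015 0 0 0; 1 0 0 -0.035 0 0 0; 1 0 0 -0.06 0 0 0; 1 0 0 -0.09 0 0 0; 1 0 0 -0.12 0 0 0; 1 0 0 -0.15 0 0 0; 1 0 0 -0.175 0 0 0; 1 0 0 -0.185 0 0 0; 1 0 0 -0.185 0 0 0")

```text
time_s: 27.6
eef_pos: [0.4552, 0.1023, 0.2455]
eef_rot: [0.0, 1.0, 0.0, 0.003]
wrist_force: [-0.8, -0.2, -0.9]
opening: 0.15
grasp_force: 58.5
```

Request:
servo_tool(series="1 0.005 0.005 -0.01 0 0 0; 1 0.015 0.015 -0.02 0 0 0; 1 0.028 0.028 -0.025 0 0 0; 1 0.045 0.045 -0.025 0 0 0; 1 0.06 0.06 -0.025 0 0 0; 1 0.073 0.073 -0.025 0 0 0; 1 0.083 0.083 -0.025 0 0 0; 1 0.085 0.09 -0.025 0 0 0; 1 0.085 0.0935 -0.025 0 0 0; 1 0.085 0.0935 -0.025 0 0 0")

```text
time_s: 28.43
eef_pos: [0.5379, 0.0084, 0.2665]
eef_rot: [-0.0, 1.0, -0.0, -0.001]
wrist_force: [0.4, -0.3, -1.1]
opening: 0.154
grasp_force: 58.6
```

```bash
python3 - <<'E'
from m import *
c,W=meas("w10.png",[("filt",[.638,.009],.157,.169,.04),("knob",[.638,.009],.1705,.185,.02)])
P=W.reshape(-1,3)
Q=P[(np.linalg.norm(P[:,:2]-[.54,.009],axis=1)<.05)&(P[:,2]>.205)&(P[:,2]<.228)]
print("lid",len(Q),Q.min(0),Q.max(0),np.median(Q,0))
A=np.c_[Q[:,:2],np.ones(len(Q))]
Q2=Q[abs(Q[:,2]-np.median(Q[:,2]))<.004]; print("tilt",np.linalg.lstsq(np.c_[Q2[:,:2],np.ones(len(Q2))],Q2[:,2],rcond=None)[0])
E
```

```text
tcp [0.538  0.0094 0.2673] [-0.0001  1.      0.0005 -0.0001] [-0.8635  0.2344 -0.7606]
filt 2403 ((0.6378160119056702, 0.009270294569432735), 0.03273019939661026) (array([0.6374, 0.0091]), np.float64(0.02964763602898472)) [0.6343 0.0087 0.1622] 0.16894340590746798
knob 599 ((0.6371621489524841, 0.00896102748811245), 0.006863892078399658) (array([0.6383, 0.0088]), np.float64(0.004875456586751451)) [0.6382 0.0088 0.1758] 0.1777012674676035
lid 11490 [ 0.4995 -0.0311  0.2097] [0.5785 0.0503 0.228 ] [0.5572 0.0095 0.2221]
tilt [-0.0076  0.0009  0.2263]
```

View pics/w10.png

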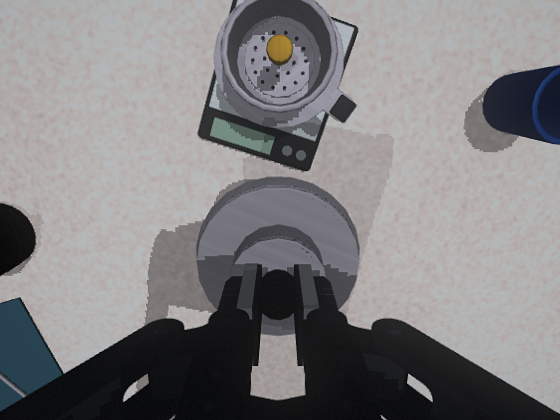

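The lid hangs level, centred under the tool. The filter's rim is centred at about (278,55), which fits (0.638, 0.009).

Request:
servo_tool(series="1 0.012 0 0 0 0 0; 1 0.035 0 0 0 0 0; 1 0.06 0 0 0 0 0; 1 0.082 0 0 0 0 0; 1 0.096 0 0 0 0 0; 1 0.1 0 0 0 0 0; 1 0.1 0 0 0 0 0; 1 0.1 0 0.01 0 0 0; 1 0.1 0 0.022 0 0 0; 1 0.1 0 0.033 0 0 0; 1 0.1 0 0.04 0 0 0; 1 0.1 0 0.04 0 0 0")

```text
time_s: 29.63
eef_pos: [0.6367, 0.0091, 0.2242]
eef_rot: [-0.0, 1.0, 0.0, -0.002]
wrist_force: [-0.5, 0.2, -1.1]
opening: 0.153
grasp_force: 58.6
```

Request:
servo_tool(series="1 0 0 0.0015 0 0 0; 1 0 0 0.003 0 0 0; 1 0 0 0.0045 0 0 0; 1 0 0 0.006 0 0 0; 1 0 0 0.0075 0 0 0; 1 0 0 0.009 0 0 0; 1 0 0 0.0105 0 0 0; 1 0 0 0.012 0 0 0; 1 0 0 0.013 0 0 0; 1 0 0 0.013 0 0 0")

```text
time_s: 30.47
eef_pos: [0.6385, 0.0088, 0.214]
eef_rot: [-0.0, 1.0, 0.0, -0.0]
wrist_force: [-0.2, -0.4, -0.8]
opening: 0.159
grasp_force: 58.6
```

Request:
servo_tool(series="1 0 0 0.0005 0 0 0; 1 0 0 0.001 0 0 0; 1 0 0 0.0015 0 0 0; 1 0 0 0.002 0 0 0; 1 0 0 0.0023 0 0 0; 1 0 0 0.0023 0 0 0")

```text
time_s: 30.97
eef_pos: [0.6386, 0.0088, 0.212]
eef_rot: [-0.0, 1.0, 0.0, -0.0]
wrist_force: [0.2, 0.1, -1.0]
opening: 0.155
grasp_force: 58.6
```

Request:
servo_tool(series="1 0 0 0.0004 0 0 0; 1 0 0 0.0008 0 0 0; 1 0 0 0.0012 0 0 0; 1 0 0 0.0012 0 0 0")

```text
time_s: 31.3
eef_pos: [0.6387, 0.0088, 0.2112]
eef_rot: [0.0, 1.0, 0.0, 0.0]
wrist_force: [-1.1, -0.6, 1.2]
opening: 0.154
grasp_force: 58.6
```

Request:
servo_tool(series="1 0 0 0.0004 0 0 0; 1 0 0 0.0007 0 0 0; 1 0 0 0.0007 0 0 0")

```text
time_s: 31.55
eef_pos: [0.639, 0.0088, 0.2111]
eef_rot: [0.0, 1.0, 0.0, 0.001]
wrist_force: [-2.0, 0.3, 5.2]
opening: 0.158
grasp_force: 58.9
```

Firm contact at the expected height. I'll release gently and retreat.

Request:
servo_tool(series="0.8 0 0 -0.0006 0 0 0; 0.7 0 0 -0.0006 0 0 0; 0.6 0 0 -0.0006 0 0 0; 0.5 0 0 -0.0006 0 0 0; 0.4 0 0 -0.0006 0 0 0; 0.35 0 0 -0.0006 0 0 0; 0.35 0 0 -0.0006 0 0 0")

```text
time_s: 32.13
eef_pos: [0.6385, 0.0088, 0.2105]
eef_rot: [-0.0, 1.0, 0.0, -0.0]
wrist_force: [0.4, -0.3, 0.3]
opening: 0.323
grasp_force: 0.0
```

Request:
servo_tool(series="0.35 0 0 -0.005 0 0 0; 0.35 0 0 -0.015 0 0 0; 0.35 0 0 -0.035 0 0 0; 0.35 0 0 -0.06 0 0 0; 0.35 0 0 -0.08 0 0 0; 0.35 -0.02 0 -0.09 0 0 0; 0.35 -0.05 0 -0.09 0 0 0; 0.35 -0.08 0 -0.09 0 0 0; 0.35 -0.11 0 -0.09 0 0 0; 0.35 -0.135 0 -0.09 0 0 0; 0.35 -0.15 0 -0.09 0 0 0; 0.35 -0.15 0 -0.09 0 0 0")

```text
time_s: 33.13
eef_pos: [0.4867, 0.0091, 0.3022]
eef_rot: [0.0, 1.0, 0.0, 0.001]
wrist_force: [0.1, -0.4, -0.0]
opening: 0.326
grasp_force: 0.0
```

```bash
python3 - <<'E'
from m import *
c,W=meas("w11.png",[("lidknob",[.638,.009],.193,.21,.02),("shoulder",[.638,.009],.156,.172,.05),("flange",[.638,.009],.1,.115,.06)])
P=W.reshape(-1,3);d=np.linalg.norm(P[:,:2]-[.638,.009],axis=1)
Q=P[(d<.038)&(d>.024)&(P[:,2]>.156)&(P[:,2]<.172)]; print("tilt",np.linalg.lstsq(np.c_[Q[:,:2],np.ones(len(Q))],Q[:,2],rcond=None)[0],np.median(Q[:,2]))
s=shot("scene"); cv2.imwrite("pics/s3.png",cv2.resize(s["img"][170:300,210:350,::-1],None,fx=4,fy=4,interpolation=cv2.INTER_CUBIC))
E
```

```text
tcp [0.4895 0.0086 0.3019] [0.0001 1.     0.0001 0.0008] [0.019  0.2157 0.3021]
lidknob 0
shoulder 3850 ((0.624900221824646, 0.00915501918643713), 0.037821393460035324) (array([0.6228, 0.0091]), np.float64(0.02193954567854152)) [0.6121 0.0091 0.1649] 0.1719321402325684
flange 2048 ((0.6219296455383301, 0.004584083333611488), 0.05031946673989296) (array([0.6384, 0.0033]), np.float64(0.04344397630354156)) [ 0.6064 -0.0015  0.1081] 0.1108210474232762
tilt [0.0222 0.0003 0.1522] 0.16591048483459653
```

View pics/s3.png

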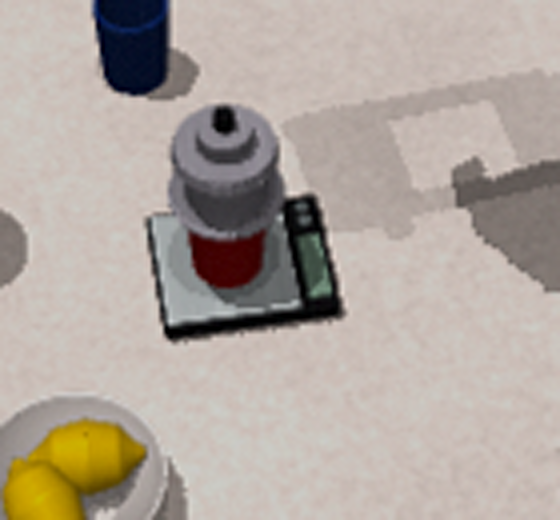

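The scene crop shows the whole stack upright on the platform with the lid level, and the lid's shoulder at z = 0.166 matches fully on. I'll hand in.

```bash
python3 -c "
from bench import ctrl
print(ctrl.hand_in())"
```

```text
the job is handed in; nothing more can be done
None
```

The set is back together and handed in at about 33 s: the red cup stands in the middle of the scale, with the filter seated, press home and lid fully on, and I left the other items alone.

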